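Put the bottles back in the bay rack and drop its retaining bar

TASK

Without lifting them off the bench, slide the two white bottles with yellow caps that stand on the open bench into the two empty bays of the bottle rack, one bottle to a bay, upright and pushed in to the back. Then swing the rack's retaining bar over and down so that it lies fully closed in front of the row. Do not tip any bottle, leave the two bottles already in the rack in their bays, and do not knock the crucible, the small beaker or the petri dish about.

Things in the scene. Friction and masses are not known exactly. Their poses are not given: they have to be found in the camera images.
- rack: bare-metal rack bolted to the bench: a row of four bays open to the front and top. Origin on the bench under the middle of the row; x points into the bays (away from the robot), y along the row to the left; starts with a yaw of up to 0.25 rad. Bay centres at x 0, y -91.5, -30.5, +30.5, +91.5 mm, each 58 mm wide. Back sheet: inner face at x +26 mm, top 73 mm high. About 290 mm wide over all.
- rack_mouth (a point): point on the bench in the middle of the rack's front, rack x -15 mm, y 0, where the rounded front edges (6 mm thick) of the bay dividers stand; dividers 3 mm thick, 48 mm high. The floor sheet is 2 mm thick from rack x -30 mm back; in front of it a lip ramps up from the bench at x -50 mm. Pivot cheeks at both ends are 91 mm high, rack x +5 to +29 mm, y +-123 mm.
- pad_1: thin black rubber pad, 38 mm diameter, on the floor of one empty bay; its origin is the centre of that bay, 2 mm above the bench. It has no height to catch on. Its own axes mean nothing: take the direction of the bay from the rack.
- pad_2: the same in the other empty bay. Which two of the four bays are empty changes.
- bottle_1: white plastic bottle with a printed label, 44 mm diameter, 94 mm tall, sides straight to about 65 mm, yellow screw cap 34 mm wide on the top 18 mm; 0.07 to 0.14 kg. Origin: centre of its underside, z up along it. Stands on the bench in front of the rack; goes in either empty bay. Slides upright if pushed at 30 mm height or lower; pushed higher it may tip.
- bottle_2: white plastic bottle with a printed label, 44 mm diameter, 94 mm tall, sides straight to about 65 mm, yellow screw cap 34 mm wide on the top 18 mm; 0.07 to 0.14 kg. Origin: centre of its underside, z up along it. As bottle_1; the two are alike and may go in either order.
- stored_1: white plastic bottle with a printed label, 44 mm diameter, 94 mm tall, sides straight to about 65 mm, yellow screw cap 34 mm wide on the top 18 mm; 0.07 to 0.14 kg. Origin: centre of its underside, z up along it. Stands already in a bay of the rack; stays there.
- stored_2: white plastic bottle with a printed label, 44 mm diameter, 94 mm tall, sides straight to about 65 mm, yellow screw cap 34 mm wide on the top 18 mm; 0.07 to 0.14 kg. Origin: centre of its underside, z up along it. Stands already in a bay of the rack; stays there.
- bar (a joint): hinge of the retaining bar, a U of 8 mm steel rod: 0 closed, 2.18 rad upright; it starts leaning back on its rear stop at 2.62. Arms 66 mm, pivots at rack x +20, z 75 mm outside the cheeks. Pushed towards the robot past upright (under 3 N) it drops slowly by its weight to 0, the rod at rack x -34, z 37 mm, just in front of bottles fully in; one standing out blocks it.
- bar_mid (a point): middle of the bar's long straight rod (262 mm, along rack y), inside a black sleeve 110 mm long and 13 mm thick; at the start at rack x +48, z 135 mm. At hinge angle q it lies 66 mm from the pivot, 0.613 rad below level towards the robot at q = 0.
- crucible_1: white lidded crucible, 44 mm diameter, 48 mm tall, loose on the bench; bystander. Origin: centre of its underside.
- small_beaker: glass beaker, 45 mm diameter, 58 mm tall, loose on the bench; bystander. Origin: centre of its underside.
- petri: petri dish, 62 mm diameter, 16 mm tall, loose on the bench; bystander. Origin: centre of its underside.
Things that resemble listed ones, but are neither listed nor needed, are in the scene too. Leave any green look-alike of the bottle_1 alone.

How it is judged:
On the way, in this order (a step that is already met when the one before it is completed fails the run):
1. both bottles stand upright in the two empty bays, one in each, with the bar still up (((horizontal distance between bottle_1 and pad_1 below 0.03 m and x of each of bottle_1, bottle_2 in the frame of rack above -0.02 m and height (world z) of each of bottle_1, bottle_2 below 0.008 m and angle between each of bottle_1, bottle_2's own z axis and vertical below 0.12 rad and horizontal distance between bottle_2 and pad_2 below 0.03 m) or (horizontal distance between bottle_1 and pad_2 below 0.03 m and x of each of bottle_1, bottle_2 in the frame of rack above -0.02 m and height (world z) of each of bottle_1, bottle_2 below 0.008 m and angle between each of bottle_1, bottle_2's own z axis and vertical below 0.12 rad and horizontal distance between bottle_2 and pad_1 below 0.03 m)) and value of joint bar above 0.8 rad), for 0.2 s.
2. the bar lies closed in front of the row (value of joint bar below 0.12 rad), for 0.2 s.
At the end, for the whole second after the job is handed in: One bench bottle in each formerly empty bay: upright (0.12 rad), on the floor, within 30 mm of the bay centre and no more than 10 mm in front of the line of centres; bar closed within 0.12 rad; the two other rack bottles upright, within 18 mm of where they stood; all four at rest (((horizontal distance between bottle_1 and pad_1 below 0.03 m and x of each of bottle_1, bottle_2 in the frame of rack above -0.01 m and height (world z) of each of bottle_1, bottle_2 below 0.008 m and angle between each of bottle_1, bottle_2's own z axis and vertical below 0.12 rad and horizontal distance between bottle_2 and pad_2 below 0.03 m) or (horizontal distance between bottle_1 and pad_2 below 0.03 m and x of each of bottle_1, bottle_2 in the frame of rack above -0.01 m and height (world z) of each of bottle_1, bottle_2 below 0.008 m and angle between each of bottle_1, bottle_2's own z axis and vertical below 0.12 rad and horizontal distance between bottle_2 and pad_1 below 0.03 m)) and value of joint bar below 0.12 rad and distance of each of stored_1, stored_2 from where it was at the start of the episode below 0.018 m and angle between each of stored_1, stored_2's own z axis and vertical below 0.12 rad and linear speed of each of bottle_1, bottle_2, stored_1, stored_2 below 0.02 m/s); the robot touches nothing.
It fails at once if a bottle is tipped by more than 0.6 rad (angle between any of bottle_1, bottle_2, stored_1, stored_2's own z axis and vertical above 0.6 rad).
It fails at once if a bench bottle is lifted more than 25 mm off the bench (height (world z) of any of bottle_1, bottle_2 above 0.025 m).
It fails at once if the crucible is moved by more than 40 mm or tipped over (distance of crucible_1 from where it was at the start of the episode above 0.04 m or angle between crucible_1's own z axis and vertical above 0.6 rad).
It fails at once if the small beaker is moved by more than 40 mm or tipped over (distance of small_beaker from where it was at the start of the episode above 0.04 m or angle between small_beaker's own z axis and vertical above 0.6 rad).
It fails at once if the petri dish is moved by more than 40 mm or tipped over (distance of petri from where it was at the start of the episode above 0.04 m or angle between petri's own z axis and vertical above 0.6 rad).
It also fails if it takes over 70 s, if anything falls off the work surface, if the arm or the gripper's body presses on something with over 40 N, if the wrist force passes 120 N, or if a joint passes its speed limit or range.

ROBOT

A 6-joint arm with a two-finger parallel gripper is mounted at the origin on a cart in front of the work surface, level with it; the furniture and walls round the work are solid. World frame = base frame: x ahead of the robot, y to its left, z up, the work surface at z = 0. Lengths are in m, angles in rad, forces in N, time in s.
With the tool pointing down it reaches from about 0.35 to 0.85 m from the base axis. Payload 8.1 kg.
Tool frame: the origin (TCP) lies between the finger pads; the fingertips stand 17 mm ahead of it and the grasp point (between the pads) lies 2 mm behind it; z points along the fingers, y is the line along which they close (so a half turn about z gives the same grasp; the last joint's range is limited). The gripper opens to 85 mm and grips with 20 to 120 N. Pads are 22 mm wide; open, the fingers measure 114 mm over their backs; the gripper's body (76 mm by 85 mm) begins 54 mm behind the grasp point. The pads swing forward as they close: fully open they stand 13 mm farther back than shut.
Start: joints at [-1.274, 0.13, 1.488, -0, 1.523, -0.085], TCP at [0.224, -0.557, 0.248] pointing down, gripper open.
Joint ranges: [-2.96, 2.96], [-0.89, 2.26], [0.02, 2.5], [-1.34, 4.48], [0, 2.73], [-2.66, 2.66]. Speed limits (rad/s): [2.39, 2.39, 2.79, 3.14, 3.14, 3.14].

INTERFACE

Orientations are given as a unit quaternion [w, x, y, z].
In Python, from cell import * gives the robot as it stands.
- The arm moves only by the tool send_rows, never from a script. Its argument "moves" is a list of rows, each a list of 4 numbers: the shift along the tool's x, y, z scaled (see below), then the turn about the tool's z scaled (see below). In form: [[dx, dy, dz, roll], ...]. A call has 1 to 10 rows; each row is the pose to reach, as a shift and turn from the pose commanded when the call began, along the tool's axes at that moment, turning the shorter way round; what a row does not reach only later rows make up. The controller multiplies each number of a shift by 20 cm and each number of a turn by pi rad. A row lasts 1/12 s, in which the tool goes at most 41.7 mm and 7.16 degrees, less where a joint would pass 70% of its speed; a pose out of reach is approached as far as the arm can. A call with a number of a shift or a turn outside -1 to 1 is refused whole. A call with a gripper value outside its range is refused whole. "jaw" is the opening, from 0 (shut) to 1 (fully open), set as the call begins (left out, the last holds). The fingers move at their own pace and stop on an object; "squeeze" is the grip in N (left out, the last holds). Time passes only in rows, so rows that repeat a pose let the fingers close. It gives the time, the measured TCP pose, the force, the opening and the grip force at its end, in the units of the state.
- get_obs(): the state, without advancing time (a new reading comes with each control period).
- grab_frame(name): name is "scene" or "top" or "wrist"; returns a dict with "image" (420x560x3 uint8, blue, green, red), "vertical_fov" (degrees; the focal length in pixels is half the picture's height over the tangent of half this angle, whatever the lens; pixels are square), "cx", "cy" (the principal point, pixels), "k1" (the pictures are not rectified: a ray, as slopes to the right and down, at radius r is drawn at 1 + k1 r^2 times it, then the intrinsics apply), "origin" and "orientation" of the camera in the world. Camera axes: x right, y down, z forward; pixel columns grow to the right and rows downward; lengths in m; the calibration is good to about 2 mm. A picture is of the moment at which its call begins. There is no depth.
- finish_job(): hands the job in; it is judged then, once.
Trained networks look in a picture, given as the dict that the camera call returned (one of the last four; its "shot" number tells which), for a name from the list of things; names that differ only in an ending like _2 or _b are one class to them, and where a whole thing is asked for, a point or a joint stands for the part that bears it (a point fixed in the world has none). Each returns a list of dicts, best first, with "p" (0 to 1); they miss things now and then, are a little off and sometimes report something else, mostly with a low value. They report only what shows in the picture. A call takes as long as a camera call. They do not tell look-alikes from the thing itself.
- outline_of(picture, target): "pixels" (420x560 bool, what is visible of it).
- tip_of(picture, target): "position" ([x, y, z] in m, in the coordinates of the camera as it stood for that picture, good to about 4 mm: a listed point, or the origin of a listed thing).
The state is a dict: "time_s": time; "qpos": joint angles; "qvel": joint speeds; "tau": joint torques, N m; "eef_pos": TCP position; "ee_rot": TCP orientation; "ft_force": force on the tool from outside, world axes, zero at the start; "ft_torque": the same for the moment, N m; "gripper_width": finger opening in m; "gripper_force": force on a finger pad.
Only numpy, scipy, OpenCV 4.12 (cv2) and the standard library are available. Lean on these libraries where they do the work, as an engineer would, in place of code of your own. Each camera call takes 0.05 s, during which the arm holds its last target. There are 200 camera calls.

## Working session

There is one attempt and no reset: what is moved stays moved. The work goes in short steps, Python scripts to look and compute and a tool call to move; the robot and the scene stay as the last step left them, time stands still between calls to the robot, and variables do not carry over. Pictures are saved under pics/ and viewed, at most 10 in all, crops included, and the job is handed in when it is done.

Besides the shell and the picture viewer there is one more tool, called in YAML: its name, and indented under it one key for each argument. send_rows: Moves the arm, as the interface text tells. Shifts and turns lie within -1 to 1; 1 stands for 20 cm of shift or pi rad of turn. Its arguments: {"type":"object","properties":{"moves":{"type":"array","items":{"type":"array","items":{"type":"number","minimum":-1,"maximum":1}}},"jaw":{"type":"number"},"squeeze":{"type":"number"}},"required":["moves"]}

```bash
mkdir -p pics; ls; cat > h.py <<'E'
from cell import *
import numpy as np, cv2
from scipy.spatial.transform import Rotation as R
def rot(q): return R.from_quat([q[1],q[2],q[3],q[0]])
def w(f,p): return rot(f["orientation"]).apply(p)+np.array(f["origin"])
def ray(f,u,v):
    fl=210/np.tan(np.radians(f["vertical_fov"])/2)
    d=np.array([(u-f["cx"])/fl,(v-f["cy"])/fl]); s=d.copy()
    for _ in range(20): s=d/(1+f["k1"]*(s@s))
    return rot(f["orientation"]).apply([s[0],s[1],1])
def onz(f,u,v,z):
    r=ray(f,u,v); o=np.array(f["origin"]); return o+r*(z-o[2])/r[2]
def px(f,p):
    c=rot(f["orientation"]).inv().apply(np.array(p)-f["origin"]); s=c[:2]/c[2]
    fl=210/np.tan(np.radians(f["vertical_fov"])/2)
    return s*(1+f["k1"]*(s@s))*fl+[f["cx"],f["cy"]]
def see(f,n,pmin=.2):
    for d in tip_of(f,n):
        if d["p"]>pmin:
            print(n,round(d["p"],2),np.round(w(f,d["position"]),4),px(f,w(f,d["position"])).astype(int))
E
python3 - <<'E'
from h import *
for c in ["top","scene"]:
    f=grab_frame(c); cv2.imwrite(f"pics/{c}0.png",f["image"])
    print(c,f["origin"],f["orientation"],f["vertical_fov"],f["k1"])
    for n in ["rack","rack_mouth","pad_1","bottle_1","stored_1","bar_mid","crucible_1","small_beaker","petri"]: see(f,n)
print(get_obs())
E
```

```text
pics
top [0.3915197  0.02971089 1.14724873] [-0.04132388  0.71629391 -0.69601386  0.02793   ] 52.83534208497309 0.018937665176760418
rack 0.9 [ 0.6364 -0.0071 -0.0009] [305 165]
pad_1 0.63 [ 0.6551 -0.092   0.003 ] [337 159]
pad_1 0.48 [ 0.6448 -0.0292  0.0012] [314 162]
bottle_1 0.8 [ 0.4556 -0.1172  0.0011] [345 232]
bottle_1 0.8 [ 0.3975  0.1213 -0.0019] [256 251]
bottle_1 0.8 [ 0.3512  0.2252 -0.0036] [217 267]
bottle_1 0.69 [4.563e-01 1.899e-01 1.000e-04] [231 228]
stored_1 0.68 [0.6208 0.0874 0.0033] [271 170]
bar_mid 0.61 [0.6857 0.0056 0.1381] [303 133]
crucible_1 0.65 [ 5.495e-01 -2.327e-01 -1.000e-04] [388 199]
crucible_1 0.36 [ 0.6253 -0.0057  0.0014] [305 169]
crucible_1 0.3 [ 0.6366 -0.0078 -0.    ] [306 165]
small_beaker 0.84 [0.5043 0.3208 0.0042] [184 209]
petri 0.76 [ 0.38   -0.228   0.0019] [386 261]
petri 0.73 [0.6193 0.087  0.0038] [271 170]
scene [0.04484877 0.73161704 0.58637847] [ 0.14170809 -0.25168178  0.83414354 -0.46987195] 51.99763113801917 -0.12239375437721459
rack 0.73 [ 0.6433 -0.0019  0.0016] [243 218]
rack 0.24 [0.6197 0.0868 0.0013] [228 238]
rack_mo
[... 757 characters left out ...]
'qpos': array([-1.27439615e+00,  1.30395030e-01,  1.48819441e+00, -1.83504644e-05,
        1.52300954e+00, -8.53824056e-02]), 'qvel': array([ 4.68193077e-04,  1.49944546e-03, -2.80105903e-04,  9.30625123e-04,
        3.52383331e-06,  1.28282201e-03]), 'tau': array([-1.05949079e-03, -5.69326258e+01, -5.00874960e+01, -1.51995418e-04,
        1.48952520e-03,  2.47857184e-05]), 'eef_pos': array([ 0.22357079, -0.55679461,  0.24829826]), 'ee_rot': array([-2.18294004e-06,  9.81835433e-01,  1.89734504e-01, -9.44718396e-06]), 'ft_force': array([ 0.07463477, -0.3656825 ,  0.26165808]), 'ft_torque': array([0.00312844, 0.00324242, 0.05048822]), 'gripper_force': 0.0, 'gripper_width': 0.08558287757204665}
```

```bash
python3 - <<'E'
import cv2
a=cv2.imread("pics/top0.png")[110:310,160:430]; b=cv2.imread("pics/scene0.png")[130:370,170:410]
a=cv2.resize(a,(486,360),interpolation=2);b=cv2.resize(b,None,fx=1.5,fy=1.5)
import numpy as np
m=np.hstack([a,b])[:, :]; m=cv2.resize(m,(800,int(800*m.shape[0]/m.shape[1]))); print(m.shape)
cv2.imwrite("pics/m0.png",m)
E
```

```text
(340, 800, 3)
```

View pics/scene0.png

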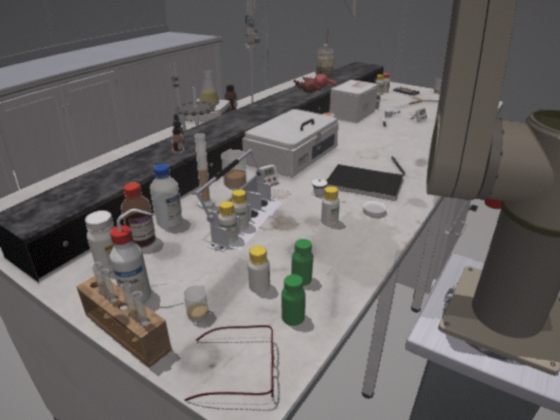

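View pics/m0.png

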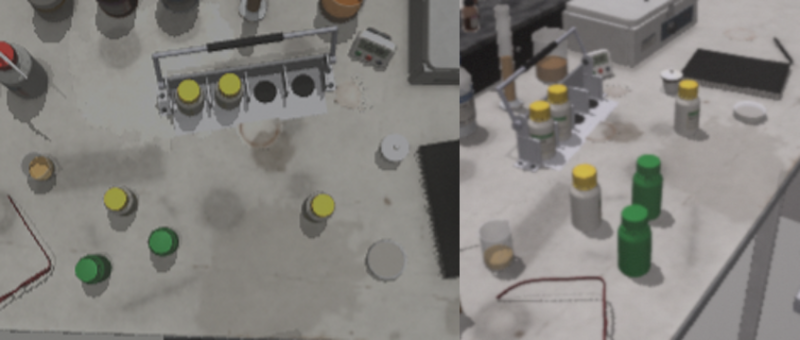

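Candidates for the white/yellow bottles (scene px): free ones at (330,206) and (259,270). The stored pair at (228,224) and (240,208) is already in the rack, and the greens at (302,262) and (293,300) are look-alikes to leave alone. I choose the first two. The two right-hand bays (top px 314,162 and 337,159) are empty. Next I'll work out the reach.

```bash
cat >> h.py <<'E'
def phi():
    x=rot(get_obs()["ee_rot"]).apply([1,0,0]); return np.arctan2(x[1],x[0])
def go(*targets):
    """targets: (x,y,z,phi) world; prints scaled rows"""
    o=get_obs(); r=rot(o["ee_rot"]); p0=o["eef_pos"]
    print("tcp",np.round(p0,4),"phi",round(phi(),4),"w",round(o["gripper_width"],4),"F",np.round(o["ft_force"],1),"t",round(o["time_s"],2))
    for t in targets:
        d=r.inv().apply(np.array(t[:3])-p0)/.2
        print(np.round(d,4),round(-(t[3]-phi())/np.pi,4), "rows>=",round(max(np.linalg.norm(d)*.2/.0417,abs(t[3]-phi())/.125),1))
E
python3 - <<'E'
from h import *
f=grab_frame("top"); f2=grab_frame("scene")
Y=.185
go((.32,-.40,.22,Y),(.455,-.117,.2,Y))
# crop check
im=f2["image"][160:320,190:360]; cv2.imwrite("pics/c1.png",cv2.resize(im,None,fx=3.5,fy=3.5,interpolation=2))
E
```

```text
tcp [ 0.2236 -0.5568  0.2483] phi 0.3818 w 0.0856 F [-0.1 -0.2 -0.2] t 1.1
[ 0.7395 -0.5479  0.1416] 0.0626 rows>= 4.5
[ 1.8931 -1.6096  0.2415] 0.0626 rows>= 12.0
```

View pics/c1.png

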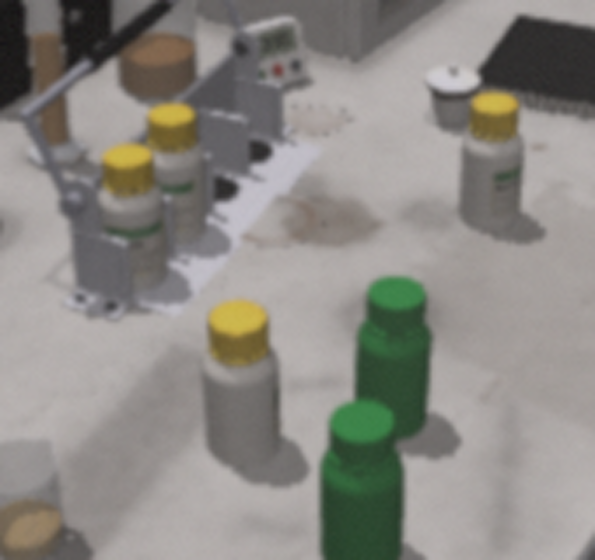

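The crop shows the two loose white/yellow bottles at crop (490,160) and (240,385). The greens stand separately at (395,350) and (360,480), and the two right bays hold black pads. Moving over to the right-hand bottle.

send_rows:
  moves:
    - [0.19, -0.16, 0.02, 0.01]
    - [0.38, -0.32, 0.05, 0.025]
    - [0.57, -0.48, 0.07, 0.04]
    - [0.76, -0.64, 0.1, 0.063]
    - [0.95, -0.8, 0.12, 0.063]
    - [0.95, -0.8, 0.12, 0.063]
  jaw: 1

```text
time_s: 1.6
eef_pos: [0.3407, -0.3358, 0.2242]
ee_rot: [0.0, 0.996, 0.091, 0.0]
ft_force: [1.1, -0.6, -0.3]
gripper_width: 0.0855
gripper_force: 0.0
```

```bash
python3 - <<'E'
from h import *
go((.455,-.117,.2,.185))
E
```

```text
tcp [ 0.3407 -0.3358  0.2242] phi 0.1829 w 0.0855 F [ 1.1 -0.6 -0.3] t 1.6
[ 0.7608 -0.9716  0.1208] -0.0007 rows>= 5.9
```

send_rows:
  moves:
    - [0.13, -0.16, 0.02, 0]
    - [0.26, -0.32, 0.04, 0]
    - [0.39, -0.48, 0.06, 0]
    - [0.52, -0.65, 0.08, 0]
    - [0.65, -0.81, 0.1, 0]
    - [0.76, -0.97, 0.12, 0]
    - [0.76, -0.97, 0.12, 0]
    - [0.76, -0.97, 0.12, 0]

```text
time_s: 2.27
eef_pos: [0.4547, -0.1167, 0.2001]
ee_rot: [-0.0, 0.996, 0.094, -0.0]
ft_force: [-0.1, -1.2, 1.2]
gripper_width: 0.0854
gripper_force: 0.0
```

```bash
python3 - <<'E'
from h import *
f=grab_frame("wrist"); cv2.imwrite("pics/w1.png",f["image"])
print(f["origin"])
for n in ["bottle_1","pad_1","stored_1","rack","rack_mouth"]: see(f,n)
f=grab_frame("top")
for n in ["bottle_1","pad_1","stored_1","rack","rack_mouth"]: see(f,n,.4)
go((.455,-.117,.2,.185),(.455,-.117,.12,.185),(.455,-.117,.046,.185))
E
```

```text
[ 0.53836891 -0.10157396  0.32487826]
bottle_1 0.84 [ 0.4     0.1201 -0.0015] [ 35 192]
bottle_1 0.8 [ 0.4514 -0.1149 -0.0023] [274 186]
bottle_1 0.76 [ 0.348   0.2235 -0.0006] [217 268]
bottle_1 0.5 [0.4587 0.1885 0.0038] [232 227]
bottle_1 0.49 [0.3979 0.1188 0.0029] [257 251]
pad_1 0.55 [ 0.6465 -0.0308  0.0023] [314 162]
pad_1 0.51 [ 0.656  -0.0925  0.0058] [337 158]
stored_1 0.72 [0.62   0.0872 0.0022] [271 170]
rack 0.89 [ 0.6354 -0.0105  0.002 ] [307 165]
tcp [ 0.4541 -0.1194  0.2003] phi 0.1831 w 0.0855 F [-0.3  0.7  1.1] t 2.87
[ 0.0064 -0.0109  0.0017] -0.0006 rows>= 0.1
[ 0.0063 -0.0109  0.4017] -0.0006 rows>= 1.9
[ 0.0063 -0.0109  0.7717] -0.0006 rows>= 3.7
```

View pics/w1.png

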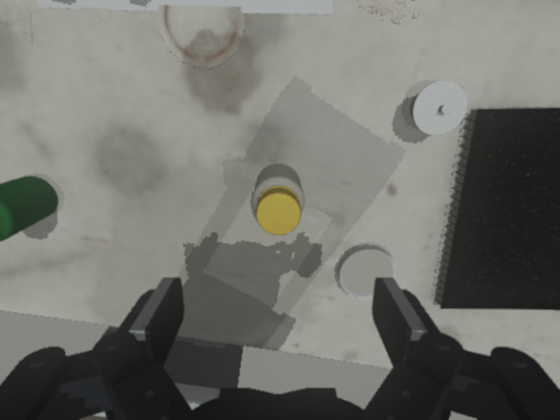

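The wrist view shows the white bottle centred between the fingers, its cap at (278,210). The petri dish at (367,270) and crucible at (440,108) are clear. Descending.

send_rows:
  moves:
    - [0, -0.015, 0.12, 0]
    - [0, -0.015, 0.24, 0]
    - [0, -0.015, 0.36, 0]
    - [0, -0.015, 0.48, 0]
    - [0, -0.015, 0.6, 0]
    - [0, -0.015, 0.7, 0]
    - [0, -0.015, 0.77, 0]
    - [0, -0.015, 0.77, 0]

```text
time_s: 3.53
eef_pos: [0.4511, -0.1152, 0.0429]
ee_rot: [-0.001, 0.996, 0.092, -0.003]
ft_force: [-0.7, 0.1, -0.2]
gripper_width: 0.0854
gripper_force: 0.0
```

send_rows:
  moves:
    - [0, 0, 0, 0]
    - [0, 0, 0, 0]
    - [0, 0, 0, 0]
    - [0, 0, 0, 0]
    - [0, 0, 0, 0]
    - [0, 0, 0, 0]
    - [0, 0, 0, 0]
    - [0, 0, 0, 0]
  jaw: 0.3
  squeeze: 20

```text
time_s: 4.2
eef_pos: [0.4549, -0.1165, 0.0479]
ee_rot: [0.001, 0.996, 0.092, 0.001]
ft_force: [-1.7, 0.6, 7.1]
gripper_width: 0.0434
gripper_force: 20.3
```

```bash
python3 - <<'E'
from h import *
# rack frame from pads/stored averages
P=np.array([[.6203,.0883],[.6364,.0280],[.6445,-.0313],[.6545,-.0931]]); 
ys=np.array([91.5,30.5,-30.5,-91.5])/1000
a=(P*ys[:,None]).sum(0)/(ys**2).sum(); Y=np.arctan2(-a[0],a[1]); c=P.mean(0); print("yaw",Y,"c",c)
f=grab_frame("wrist")
for n in ["bottle_1","pad_1","rack"]: see(f,n)
f=grab_frame("scene")
for n in ["bottle_1","pad_1","stored_1","rack","rack_mouth"]: see(f,n,.3)
go()
E
```

```text
yaw 0.18141328802882536 c [ 0.638925 -0.002025]
bottle_1 0.56 [ 4.518e-01 -1.175e-01 -2.000e-04] [277 256]
bottle_1 0.9 [0.4575 0.1867 0.0024] [259 284]
bottle_1 0.89 [ 0.4554 -0.1186  0.0025] [329 220]
bottle_1 0.7 [5.070e-01 3.252e-01 3.000e-04] [195 315]
bottle_1 0.69 [ 0.3524  0.2235 -0.0021] [292 317]
pad_1 0.58 [ 0.6557 -0.093   0.0017] [260 203]
pad_1 0.57 [ 0.6443 -0.0338  0.0008] [250 213]
stored_1 0.66 [ 0.6207  0.088  -0.0019] [228 239]
stored_1 0.57 [ 0.6333  0.0285 -0.    ] [239 225]
rack 0.76 [ 0.638  -0.003  -0.0041] [245 221]
rack_mouth 0.89 [ 0.6242 -0.0085 -0.0023] [251 221]
tcp [ 0.4549 -0.1165  0.0479] phi 0.1839 w 0.0433 F [-1.  -0.3  6.5] t 4.7
```

```bash
cat >> h.py <<'E'
Y=.1815; C=np.array([.639,-.002])
def rk(x,y): return C+np.array([np.cos(Y),np.sin(Y)])*x+np.array([-np.sin(Y),np.cos(Y)])*y
def unrk(p):
    d=np.array(p[:2])-C; return np.array([d@[np.cos(Y),np.sin(Y)],d@[-np.sin(Y),np.cos(Y)]])
E
python3 - <<'E'
from h import *
a=rk(-.075,-.0915);b=rk(-.035,-.0915); go((*a,.048,Y),(*b,.050,Y)); print(unrk(get_obs()["eef_pos"]))
E
```

```text
tcp [ 0.4549 -0.1165  0.0479] phi 0.1839 w 0.0433 F [-1.  -0.3  6.5] t 4.7
[0.6335 0.0621 0.0011] 0.0008 rows>= 3.1
[ 0.8335  0.0626 -0.0084] 0.0008 rows>= 4.0
[-0.20172101 -0.0793832 ]
```

send_rows:
  moves:
    - [0.05, 0.005, 0, 0]
    - [0.12, 0.012, 0, 0]
    - [0.2, 0.02, 0, 0]
    - [0.28, 0.03, 0, 0]
    - [0.36, 0.04, 0, 0]
    - [0.44, 0.045, 0, 0]
    - [0.52, 0.055, 0, 0]
    - [0.59, 0.062, 0, 0]
    - [0.63, 0.062, 0, 0]
    - [0.63, 0.062, 0, 0]

```text
time_s: 5.53
eef_pos: [0.5821, -0.1053, 0.0477]
ee_rot: [0.001, 0.996, 0.092, 0.001]
ft_force: [2.3, -1.7, 3.4]
gripper_width: 0.0433
gripper_force: 21.1
```

```bash
python3 - <<'E'
from h import *
f=grab_frame("wrist"); cv2.imwrite("pics/w2.png",f["image"])
for n in ["bottle_1","pad_1","rack","stored_1","rack_mouth"]: see(f,n)
f=grab_frame("scene")
for n in ["bottle_1"]: see(f,n,.3)
b=rk(-.035,-.0915); go((*b,.050,Y)); print(unrk(get_obs()["eef_pos"]))
E
```

```text
bottle_1 0.8 [ 0.5723 -0.1057  0.0007] [274 267]
pad_1 0.98 [ 0.6522 -0.0953  0.004 ] [282 125]
rack 0.79 [ 6.382e-01 -3.000e-04  2.200e-03] [ 85 116]
stored_1 0.92 [ 0.6305  0.0225 -0.0027] [ 44 122]
rack_mouth 0.86 [ 6.208e-01 -4.700e-03  2.000e-04] [ 96 152]
bottle_1 0.84 [ 0.3499  0.2274 -0.0008] [292 318]
bottle_1 0.78 [0.4576 0.1874 0.0019] [258 285]
bottle_1 0.67 [ 0.5798 -0.1033  0.0039] [285 208]
bottle_1 0.61 [ 0.3991  0.117  -0.004 ] [300 279]
tcp [ 0.5802 -0.1056  0.0471] phi 0.1836 w 0.0434 F [2.7 0.2 6. ] t 5.93
[ 0.2078  0.0017 -0.0141] 0.0007 rows>= 1.0
[-0.07656117 -0.09125319]
```

View pics/w2.png

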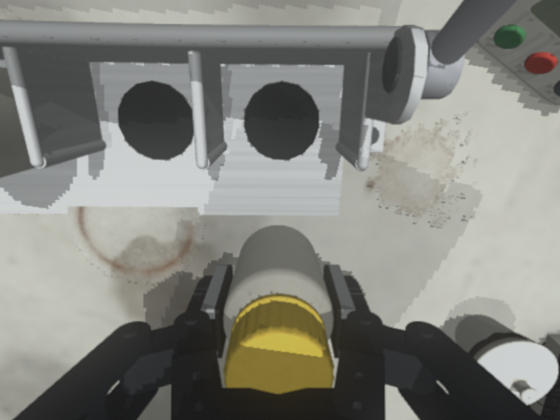

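The wrist view shows the gripped bottle (cap 278,340) lined up with the right bay's pad at (282,121), with the dividers at columns 200 and 360. Sliding into the bay mouth.

send_rows:
  moves:
    - [0.04, 0.002, -0.002, 0]
    - [0.08, 0.004, -0.006, 0]
    - [0.12, 0.006, -0.01, 0]
    - [0.16, 0.006, -0.012, 0]
    - [0.2, 0.006, -0.012, 0]
    - [0.208, 0.006, -0.012, 0]
    - [0.208, 0.006, -0.012, 0]

```text
time_s: 6.52
eef_pos: [0.6205, -0.0989, 0.0492]
ee_rot: [0.0, 0.996, 0.092, -0.0]
ft_force: [-1.8, -0.3, 8.6]
gripper_width: 0.0429
gripper_force: 20.8
```

```bash
python3 - <<'E'
from h import *
f=grab_frame("wrist")
for n in ["bottle_1","pad_1"]: see(f,n)
f=grab_frame("scene")
for n in ["bottle_1"]: see(f,n,.3)
print(unrk(get_obs()["eef_pos"])); go()
E
```

```text
bottle_1 0.66 [ 0.5965 -0.1014  0.0066] [273 292]
pad_1 0.76 [ 0.6417 -0.0381  0.0048] [170 200]
pad_1 0.57 [ 0.6504 -0.0906  0.0029] [271 200]
bottle_1 0.97 [0.4569 0.1883 0.0033] [258 285]
bottle_1 0.94 [ 0.3959  0.1217 -0.0007] [300 279]
bottle_1 0.66 [ 0.6    -0.1036  0.0092] [279 204]
bottle_1 0.61 [ 0.3487  0.2289 -0.0011] [292 319]
[-0.03580808 -0.09200651]
tcp [ 0.6204 -0.099   0.0492] phi 0.1837 w 0.0436 F [-1.1 -0.1  8. ] t 6.77
```

```bash
python3 - <<'E'
from h import *
f=grab_frame("scene");g=grab_frame("wrist")
a=f["image"][120:260,190:340]
m=np.hstack([cv2.resize(a,(450,420),interpolation=2),g["image"][:,110:450]]); cv2.imwrite("pics/m3.png",m)
E
```

```text
(no output)
```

View pics/m3.png

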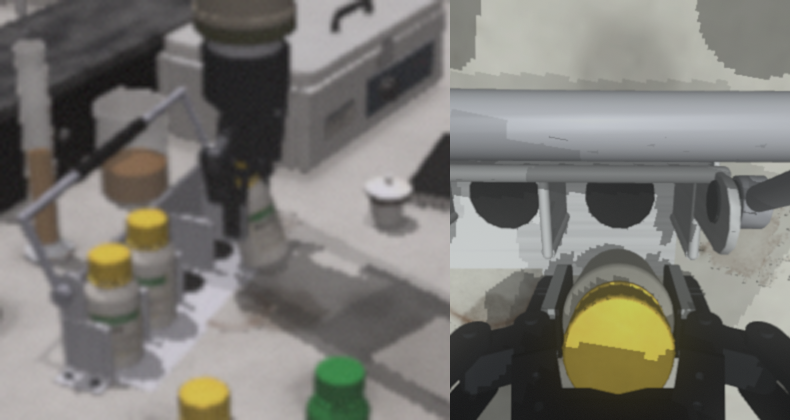

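The bottle has tilted in the grip: its base caught on the lip, and the cap leans toward the rack. I'll drag it back a little and lower the tool so the base drags it upright.

send_rows:
  moves:
    - [-0.02, 0, 0, 0]
    - [-0.04, 0, 0.003, 0]
    - [-0.06, 0, 0.006, 0]
    - [-0.08, 0, 0.009, 0]
    - [-0.1, 0, 0.012, 0]
    - [-0.12, 0, 0.015, 0]
    - [-0.12, 0, 0.015, 0]

```text
time_s: 7.45
eef_pos: [0.5971, -0.1035, 0.0465]
ee_rot: [0.0, 0.996, 0.092, 0.001]
ft_force: [0.9, -0.4, 7.6]
gripper_width: 0.043
gripper_force: 20.0
```

```bash
python3 - <<'E'
from h import *
g=grab_frame("wrist");f=grab_frame("scene")
see(g,"bottle_1");see(f,"bottle_1",.3)
a=f["image"][120:260,190:340]
m=np.hstack([cv2.resize(a,(450,420),interpolation=2),g["image"][:,110:450]]); cv2.imwrite("pics/m4.png",m)
print(unrk(get_obs()["eef_pos"])); go()
E
```

```text
bottle_1 0.98 [0.4535 0.1864 0.0007] [260 286]
bottle_1 0.95 [ 3.983e-01  1.204e-01 -3.000e-04] [300 278]
bottle_1 0.69 [ 0.3494  0.2239 -0.0014] [293 317]
bottle_1 0.61 [ 0.5847 -0.1079  0.0064] [285 206]
bottle_1 0.51 [ 0.6228 -0.0061 -0.0015] [250 221]
[-0.05940639 -0.09234267]
tcp [ 0.5972 -0.1035  0.0465] phi 0.1836 w 0.0434 F [ 0.7 -0.3  8.3] t 7.65
```

View pics/m4.png

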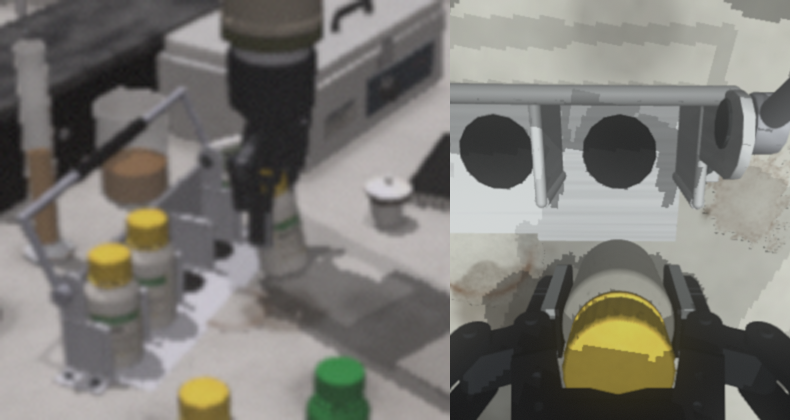

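Tilt has roughly halved. Continuing back a bit more.

send_rows:
  moves:
    - [-0.03, 0, 0.003, 0]
    - [-0.06, 0, 0.006, 0]
    - [-0.09, 0, 0.009, 0]
    - [-0.12, 0, 0.012, 0]
    - [-0.14, 0, 0.012, 0]
    - [-0.14, 0, 0.012, 0]

```text
time_s: 8.15
eef_pos: [0.5689, -0.1085, 0.0434]
ee_rot: [-0.0, 0.996, 0.092, -0.0]
ft_force: [1.5, -1.3, 6.9]
gripper_width: 0.0432
gripper_force: 20.3
```

```bash
python3 - <<'E'
from h import *
g=grab_frame("wrist");f=grab_frame("scene");t=grab_frame("top")
see(g,"bottle_1");see(f,"bottle_1",.3);see(t,"bottle_1",.3)
cv2.imwrite("pics/s5.png",cv2.resize(f["image"][160:250,240:330],None,fx=5,fy=5,interpolation=2))
print(unrk(get_obs()["eef_pos"])); go()
E
```

```text
bottle_1 0.93 [ 0.5635 -0.111  -0.0007] [279 263]
bottle_1 0.9 [3.990e-01 1.202e-01 2.000e-04] [300 278]
bottle_1 0.77 [ 0.3482  0.2266 -0.0009] [293 318]
bottle_1 0.74 [0.4531 0.1886 0.0012] [260 286]
bottle_1 0.71 [ 0.5663 -0.1112  0.0017] [291 209]
bottle_1 0.81 [0.3478 0.2257 0.0018] [216 268]
bottle_1 0.76 [0.459  0.1891 0.0006] [232 227]
bottle_1 0.56 [ 0.3948  0.1212 -0.0009] [256 252]
bottle_1 0.37 [ 0.5654 -0.1104  0.0007] [343 192]
[-0.08805544 -0.09205011]
tcp [ 0.569  -0.1084  0.0435] phi 0.1837 w 0.0431 F [-0.7  0.1  7.9] t 8.45
```

View pics/s5.png

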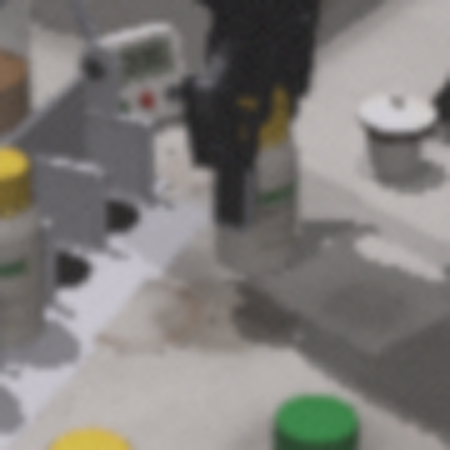

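The bottle is upright again at about (.565,-.111). The better way in is to release it, back straight off, narrow the jaw to about 20 mm so the two fingertips form a self-centring V, and push low.

send_rows:
  moves:
    - [0, 0, 0, 0]
    - [0, 0, 0, 0]
    - [0, 0, 0, 0]
    - [0, 0, 0, 0]
    - [0, 0, 0, 0]
    - [0, 0, 0, 0]
  jaw: 1

```text
time_s: 8.95
eef_pos: [0.5695, -0.1082, 0.043]
ee_rot: [-0.0, 0.996, 0.092, -0.0]
ft_force: [0.1, 0.8, 0.2]
gripper_width: 0.0855
gripper_force: 0.0
```

```bash
python3 - <<'E'
from h import *
f=grab_frame("scene");t=grab_frame("wrist")
see(f,"bottle_1",.3);see(t,"bottle_1",.3)
print(unrk(get_obs()["eef_pos"])); p=rk(-.0925-.050,-.093); go((*p,.0445,Y))
E
```

```text
bottle_1 0.91 [0.3482 0.2266 0.0006] [293 318]
bottle_1 0.68 [0.4568 0.1854 0.0009] [259 285]
bottle_1 0.58 [ 0.3983  0.1215 -0.0045] [299 280]
bottle_1 0.55 [ 0.5666 -0.1085  0.003 ] [290 209]
bottle_1 0.86 [ 0.5584 -0.1076 -0.0029] [271 270]
[-0.08723115 -0.09204781]
tcp [ 0.5698 -0.1083  0.0432] phi 0.1839 w 0.0851 F [ 0.5  0.  -0.5] t 9.15
[-0.2764  0.0041 -0.0063] 0.0008 rows>= 1.3
```

send_rows:
  moves:
    - [-0.08, 0.002, -0.006, 0]
    - [-0.17, 0.004, -0.006, 0]
    - [-0.25, 0.004, -0.006, 0]
    - [-0.29, 0.004, -0.006, 0]
    - [-0.29, 0.004, -0.006, 0]

```text
time_s: 9.57
eef_pos: [0.5116, -0.1198, 0.0442]
ee_rot: [-0.0, 0.996, 0.091, -0.001]
ft_force: [-0.7, 0.1, 1.0]
gripper_width: 0.0853
gripper_force: 0.0
```

send_rows:
  moves:
    - [0, 0, 0, 0]
    - [0, 0, 0, 0]
    - [0, 0, 0, 0]
    - [0, 0, 0, 0]
    - [0, 0, 0, 0]
    - [0, 0, 0, 0]
    - [0, 0, 0, 0]
  jaw: 0.235

```text
time_s: 10.15
eef_pos: [0.5131, -0.1196, 0.0445]
ee_rot: [0.0, 0.996, 0.092, -0.0]
ft_force: [-0.0, -0.4, -0.6]
gripper_width: 0.0202
gripper_force: 0.0
```

```bash
python3 - <<'E'
from h import *
f=grab_frame("scene");t=grab_frame("wrist");u=grab_frame("top")
see(f,"bottle_1",.3);see(t,"bottle_1",.3);see(u,"bottle_1",.3)
see(t,"pad_1")
print(unrk(get_obs()["eef_pos"])); go((*rk(-.03-.03,-.092),.0425,Y))
E
```

```text
bottle_1 0.93 [ 0.3946  0.1179 -0.0021] [302 279]
bottle_1 0.9 [0.4541 0.1857 0.0014] [260 285]
bottle_1 0.7 [ 0.3514  0.2247 -0.0012] [292 317]
bottle_1 0.56 [ 0.5661 -0.1097  0.0014] [291 209]
bottle_1 0.63 [ 5.642e-01 -1.086e-01  1.000e-04] [273 162]
bottle_1 0.86 [ 0.3516  0.2232 -0.0045] [218 267]
bottle_1 0.73 [0.4568 0.1892 0.0019] [232 228]
bottle_1 0.53 [ 0.3942  0.1208 -0.0015] [256 252]
[-0.14523195 -0.09301704]
tcp [ 0.5129 -0.1197  0.0445] phi 0.1838 w 0.0201 F [-0.1  0.  -0. ] t 10.5
[ 0.4262 -0.0041  0.01  ] 0.0007 rows>= 2.0
```

send_rows:
  moves:
    - [0.04, 0, 0.006, 0]
    - [0.08, 0, 0.01, 0]
    - [0.115, 0, 0.01, 0]
    - [0.15, 0, 0.01, 0]
    - [0.18, 0, 0.01, 0]
    - [0.21, 0, 0.01, 0]
    - [0.24, 0, 0.01, 0]
    - [0.26, 0, 0.01, 0]
    - [0.28, 0, 0.01, 0]
    - [0.28, 0, 0.01, 0]

```text
time_s: 11.33
eef_pos: [0.5688, -0.1093, 0.0426]
ee_rot: [0.0, 0.996, 0.092, 0.0]
ft_force: [1.0, -0.4, -0.3]
gripper_width: 0.02
gripper_force: 0.0
```

```bash
python3 - <<'E'
from h import *
f=grab_frame("scene");t=grab_frame("wrist");u=grab_frame("top")
see(f,"bottle_1",.3);see(t,"bottle_1",.3);see(u,"bottle_1",.3)
see(t,"pad_1")
print(unrk(get_obs()["eef_pos"])); go((*rk(-.03-.03,-.092),.0425,Y))
E
```

```text
bottle_1 0.95 [0.4562 0.1917 0.0025] [258 286]
bottle_1 0.7 [ 3.975e-01  1.205e-01 -2.000e-04] [300 279]
bottle_1 0.63 [ 0.6012 -0.1067  0.004 ] [279 205]
bottle_1 0.58 [ 0.349   0.2267 -0.0005] [293 318]
bottle_1 0.88 [ 0.5938 -0.106   0.002 ] [278 213]
bottle_1 0.77 [ 0.3965  0.1211 -0.0009] [256 251]
bottle_1 0.62 [4.568e-01 1.908e-01 3.000e-04] [231 228]
bottle_1 0.52 [ 0.3506  0.2255 -0.0014] [217 267]
pad_1 0.83 [ 0.6397 -0.0345  0.0013] [146  96]
[-0.08941564 -0.09287368]
tcp [ 0.5678 -0.1095  0.0425] phi 0.1837 w 0.0197 F [-0.6 -0.7  0.3] t 11.68
[ 1.471e-01 -4.000e-03 -1.000e-04] 0.0007 rows>= 0.7
```

send_rows:
  moves:
    - [0.03, -0.002, 0, 0]
    - [0.06, -0.004, 0, 0]
    - [0.09, -0.004, 0, 0]
    - [0.12, -0.004, 0, 0]
    - [0.15, -0.004, 0, 0]
    - [0.18, -0.004, 0, 0]
    - [0.21, -0.004, 0, 0]
    - [0.24, -0.004, 0, 0]
    - [0.265, -0.004, 0, 0]
    - [0.265, -0.004, 0, 0]

```text
time_s: 12.52
eef_pos: [0.621, -0.0987, 0.0426]
ee_rot: [0.0, 0.996, 0.092, 0.0]
ft_force: [-0.1, 0.5, 0.5]
gripper_width: 0.02
gripper_force: 0.0
```

```bash
python3 - <<'E'
from h import *
f=grab_frame("scene");t=grab_frame("wrist");u=grab_frame("top")
for x in (f,t,u):
  for n in ("bottle_1","stored_1","pad_1"): 
    for d in tip_of(x,n):
      p=w(x,d["position"])
      if d["p"]>.3 and p[0]>.53: print(n,round(d["p"],2),np.round(p,3),np.round(unrk(p),4))
cv2.imwrite("pics/s6.png",np.hstack([cv2.resize(f["image"][150:270,190:310],(420,420),interpolation=2),t["image"][:,90:460]]))
print(unrk(get_obs()["eef_pos"])); go()
E
```

```text
bottle_1 0.62 [ 0.652 -0.093  0.003] [-0.0033 -0.0916]
stored_1 0.94 [ 0.632  0.031 -0.001] [-0.0006  0.0335]
stored_1 0.69 [ 0.618  0.09  -0.   ] [-0.004   0.0939]
pad_1 0.55 [ 0.641 -0.034 -0.   ] [-0.004  -0.0318]
bottle_1 0.88 [ 0.646 -0.092  0.001] [-0.0089 -0.0898]
stored_1 0.47 [ 0.639  0.001 -0.003] [0.0002 0.0027]
pad_1 0.65 [ 0.64  -0.035  0.001] [-0.0046 -0.0331]
bottle_1 0.32 [ 0.644 -0.029  0.005] [-0.0003 -0.0279]
stored_1 0.87 [0.618 0.087 0.003] [-0.0043  0.0918]
stored_1 0.7 [0.632 0.026 0.005] [-0.002   0.0291]
pad_1 0.49 [ 0.644 -0.031  0.002] [-0.0007 -0.0289]
pad_1 0.48 [0.62  0.088 0.004] [-0.0023  0.0915]
[-0.03626511 -0.09194857]
tcp [ 0.6199 -0.099   0.0426] phi 0.1838 w 0.0201 F [0.4 0.4 0.7] t 13.12
```

View pics/s6.png

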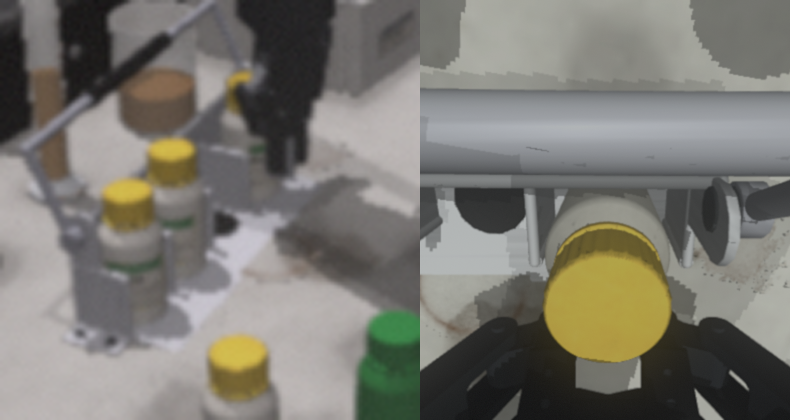

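The bottle stands upright inside the right bay, between the dividers. One last small push to the back.

send_rows:
  moves:
    - [0.012, 0, 0, 0]
    - [0.024, 0, 0, 0]
    - [0.036, 0, 0, 0]
    - [0.044, 0, 0, 0]
    - [0.044, 0, 0, 0]

```text
time_s: 13.53
eef_pos: [0.628, -0.0974, 0.0422]
ee_rot: [-0.0, 0.996, 0.092, -0.001]
ft_force: [-3.5, -0.2, 3.0]
gripper_width: 0.0202
gripper_force: 2.9
```

```bash
python3 - <<'E'
from h import *
print(unrk(get_obs()["eef_pos"])); 
go((*rk(-.12,-.092),.0425,Y),(*rk(-.12,-.092),.16,Y))
go((*rk(-.12,.03),.16,Y),(.456,.1885,.16,Y))
E
```

```text
[-0.02800682 -0.09185492]
tcp [ 0.628  -0.0974  0.0422] phi 0.184 w 0.0202 F [-3.5 -0.2  3. ] t 13.53
[-4.6e-01 -4.0e-04 -3.0e-04] 0.0008 rows>= 2.2
[-0.4612 -0.0006 -0.5878] 0.0008 rows>= 3.6
tcp [ 0.628  -0.0974  0.0422] phi 0.184 w 0.0202 F [-3.5 -0.2  3. ] t 13.53
[-0.4597 -0.6106 -0.5876] 0.0008 rows>= 4.6
[-0.5853 -1.563  -0.587 ] 0.0008 rows>= 8.5
```

send_rows:
  moves:
    - [-0.15, 0, 0, 0]
    - [-0.3, 0, 0, 0]
    - [-0.4, 0, -0.08, 0]
    - [-0.45, -0.05, -0.25, 0]
    - [-0.46, -0.2, -0.42, 0]
    - [-0.49, -0.4, -0.55, 0]
    - [-0.51, -0.6, -0.59, 0]
    - [-0.53, -0.8, -0.59, 0]
    - [-0.56, -1.0, -0.59, 0]
    - [-0.56, -1.0, -0.59, 0]
  jaw: 1

```text
time_s: 14.37
eef_pos: [0.4805, 0.084, 0.1613]
ee_rot: [-0.001, 0.996, 0.094, 0.001]
ft_force: [-0.1, 0.2, -0.3]
gripper_width: 0.0855
gripper_force: 0.0
```

```bash
python3 - <<'E'
from h import *
u=grab_frame("top");f=grab_frame("scene")
for x in (f,u):
    for d in tip_of(x,"bottle_1"):
      p=w(x,d["position"])
      if d["p"]>.3: print(round(d["p"],2),np.round(p,3),np.round(unrk(p),4))
go((.456,.1885,.16,Y),(.456,.1885,.045,Y))
E
```

```text
0.91 [ 0.397  0.122 -0.003] [-0.2155  0.1652]
0.82 [ 0.351  0.228 -0.001] [-0.2418  0.2778]
0.81 [0.455 0.186 0.002] [-0.1471  0.2185]
0.45 [ 0.658 -0.091  0.004] [ 0.0021 -0.0914]
0.86 [ 0.655 -0.092  0.003] [-0.0003 -0.0919]
0.72 [0.396 0.122 0.005] [-0.2171  0.1657]
0.59 [0.35  0.225 0.002] [-0.2431  0.2757]
0.5 [0.458 0.188 0.   ] [-0.1433  0.2198]
tcp [0.4823 0.0783 0.1606] phi 0.1845 w 0.0854 F [ 0.1 -0.3  0.6] t 14.57
[-0.0283 -0.5658  0.0024] 0.001 rows>= 2.7
[-0.0284 -0.5662  0.5774] 0.001 rows>= 3.9
```

send_rows:
  moves:
    - [-0.01, -0.19, 0, 0]
    - [-0.02, -0.38, 0, 0]
    - [-0.028, -0.566, 0, 0]
    - [-0.028, -0.566, 0, 0]
    - [-0.028, -0.566, 0.05, 0]
    - [-0.028, -0.566, 0.15, 0]
    - [-0.028, -0.566, 0.3, 0]
    - [-0.028, -0.566, 0.45, 0]
    - [-0.028, -0.566, 0.57, 0]
    - [-0.028, -0.566, 0.57, 0]

```text
time_s: 15.4
eef_pos: [0.452, 0.1854, 0.0402]
ee_rot: [0.001, 0.996, 0.09, -0.005]
ft_force: [-1.2, 0.1, -1.4]
gripper_width: 0.0855
gripper_force: 0.0
```

send_rows:
  moves:
    - [0, 0, 0, 0]
    - [0, 0, 0, 0]
    - [0, 0, 0, 0]
    - [0, 0, 0, 0]
    - [0, 0, 0, 0]
    - [0, 0, 0, 0]
    - [0, 0, -0.006, 0]
    - [0, 0, -0.006, 0]
  jaw: 0.3
  squeeze: 30

```text
time_s: 16.07
eef_pos: [0.4564, 0.1894, 0.0488]
ee_rot: [-0.0, 0.996, 0.092, 0.001]
ft_force: [1.8, 0.8, 5.7]
gripper_width: 0.0427
gripper_force: 31.4
```

```bash
python3 - <<'E'
from h import *
go((*rk(-.0925,-.0305),.047,Y)); print(unrk(get_obs()["eef_pos"]))
E
```

```text
tcp [0.4564 0.1894 0.0488] phi 0.1841 w 0.0427 F [1.8 0.8 5.7] t 16.07
[0.2593 1.2593 0.009 ] 0.0008 rows>= 6.2
[-0.1450235   0.22122317]
```

send_rows:
  moves:
    - [0, 0.03, -0.004, 0]
    - [0.01, 0.1, -0.004, 0]
    - [0.03, 0.18, -0.004, 0]
    - [0.05, 0.27, -0.004, 0]
    - [0.07, 0.36, -0.004, 0]
    - [0.09, 0.45, -0.004, 0]
    - [0.11, 0.54, -0.004, 0]
    - [0.13, 0.62, -0.004, 0]
    - [0.14, 0.68, -0.004, 0]
    - [0.145, 0.7, -0.004, 0]

```text
time_s: 16.9
eef_pos: [0.5103, 0.0553, 0.0487]
ee_rot: [-0.0, 0.996, 0.091, 0.0]
ft_force: [-2.2, 3.0, 5.4]
gripper_width: 0.0426
gripper_force: 31.3
```

```bash
python3 - <<'E'
from h import *
f=grab_frame("scene");u=grab_frame("top")
for x in (f,u):
    for d in tip_of(x,"bottle_1"):
      p=w(x,d["position"])
      if d["p"]>.3: print(round(d["p"],2),np.round(p,3),np.round(unrk(p),4))
go((*rk(-.0925,-.0305),.047,Y)); print(unrk(get_obs()["eef_pos"]))
E
```

```text
0.84 [ 0.397  0.123 -0.002] [-0.2157  0.1667]
0.8 [ 0.508  0.052 -0.001] [-0.1192  0.0763]
0.62 [ 0.347  0.228 -0.001] [-0.2462  0.2787]
0.43 [ 0.654 -0.095  0.003] [-0.0021 -0.094 ]
0.71 [ 0.637 -0.004  0.005] [-0.002 -0.002]
0.62 [ 0.35   0.226 -0.002] [-0.2428  0.2763]
0.52 [ 0.658 -0.092  0.001] [ 0.0028 -0.0919]
0.47 [0.399 0.122 0.002] [-0.214  0.165]
tcp [0.51   0.0567 0.0487] phi 0.1839 w 0.0424 F [ 0.6 -2.6  3.7] t 17.1
[0.1174 0.5579 0.0092] 0.0008 rows>= 2.7
[-0.11625221  0.08103151]
```

send_rows:
  moves:
    - [0.005, 0.04, 0, 0]
    - [0.015, 0.11, 0, 0]
    - [0.025, 0.19, 0, 0]
    - [0.04, 0.27, 0, 0]
    - [0.05, 0.35, 0, 0]
    - [0.06, 0.43, 0, 0]
    - [0.07, 0.51, 0, 0]
    - [0.08, 0.555, 0, 0]
    - [0.08, 0.558, 0, 0]
    - [0.08, 0.558, 0, 0]

```text
time_s: 17.93
eef_pos: [0.5464, -0.0502, 0.0488]
ee_rot: [0.0, 0.996, 0.092, 0.0]
ft_force: [0.9, -1.2, 3.9]
gripper_width: 0.0424
gripper_force: 31.1
```

```bash
python3 - <<'E'
from h import *
f=grab_frame("scene");u=grab_frame("wrist")
for x in (f,u):
  for n in ("bottle_1","pad_1"):
    for d in tip_of(x,n):
      p=w(x,d["position"])
      if d["p"]>.3: print(n,round(d["p"],2),np.round(p,3),np.round(unrk(p),4))
go((*rk(-.0925,-.0305),.047,Y)); print(unrk(get_obs()["eef_pos"]))
E
```

```text
bottle_1 0.66 [ 0.35   0.228 -0.002] [-0.2427  0.2782]
bottle_1 0.63 [ 0.544 -0.048  0.   ] [-0.1021 -0.0277]
bottle_1 0.6 [ 0.655 -0.091  0.004] [ 0.0001 -0.0908]
pad_1 0.42 [ 0.639 -0.034  0.002] [-0.0062 -0.0318]
bottle_1 0.78 [ 0.546 -0.051 -0.003] [-0.1007 -0.0316]
bottle_1 0.67 [ 0.652 -0.092 -0.   ] [-0.0039 -0.0907]
tcp [ 0.5461 -0.0496  0.0487] phi 0.1846 w 0.0423 F [ 1.8 -1.8  4.2] t 18.23
[0.0371 0.0023 0.0087] 0.001 rows>= 0.2
[-0.09992686 -0.03005441]
```

send_rows:
  moves:
    - [0, 0, 0, 0]
    - [0, 0, 0, 0]
    - [0, 0, 0, 0]
    - [0, 0, 0, 0]
    - [-0.08, 0.004, 0.005, 0]
    - [-0.17, 0.004, 0.01, 0]
    - [-0.25, 0.004, 0.015, 0]
    - [-0.29, 0.004, 0.02, 0]
    - [-0.29, 0.004, 0.02, 0]
  jaw: 1

```text
time_s: 18.98
eef_pos: [0.4873, -0.0614, 0.0437]
ee_rot: [-0.0, 0.996, 0.092, -0.001]
ft_force: [-0.1, 0.6, -1.3]
gripper_width: 0.0855
gripper_force: 0.0
```

send_rows:
  moves:
    - [0, 0, 0, 0]
    - [0, 0, 0, 0]
    - [0, 0, 0, 0]
    - [0, 0, 0, 0]
    - [0, 0, 0, 0]
    - [0, 0, 0, 0]
    - [0, 0, 0, 0]
  jaw: 0.235

```text
time_s: 19.57
eef_pos: [0.4893, -0.0614, 0.0445]
ee_rot: [-0.0, 0.996, 0.092, 0.0]
ft_force: [-0.6, 0.7, -0.0]
gripper_width: 0.0202
gripper_force: 0.0
```

```bash
python3 - <<'E'
from h import *
f=grab_frame("scene");u=grab_frame("wrist");t=grab_frame("top")
for x in (f,u,t):
  for n in ("bottle_1","pad_1"):
    for d in tip_of(x,n):
      p=w(x,d["position"])
      if d["p"]>.3: print(n,round(d["p"],2),np.round(p,3),np.round(unrk(p),4))
go((*rk(-.06,-.031),.0425,Y)); print(unrk(get_obs()["eef_pos"]))
E
```

```text
bottle_1 0.86 [0.348 0.228 0.   ] [-0.2445  0.279 ]
bottle_1 0.78 [ 0.398  0.119 -0.002] [-0.2156  0.1627]
bottle_1 0.62 [ 0.545 -0.052  0.001] [-0.1016 -0.0318]
bottle_1 0.6 [ 0.657 -0.09   0.001] [ 0.0022 -0.0898]
pad_1 0.73 [0.623 0.087 0.002] [0.0004 0.0907]
pad_1 0.53 [ 0.64  -0.03   0.001] [-0.0036 -0.0276]
bottle_1 0.56 [ 0.544 -0.049 -0.002] [-0.1016 -0.029 ]
bottle_1 0.77 [ 0.35   0.224 -0.001] [-0.2432  0.2745]
bottle_1 0.71 [0.395 0.121 0.002] [-0.2175  0.1654]
bottle_1 0.56 [ 0.659 -0.091  0.004] [ 0.0038 -0.0907]
pad_1 0.47 [ 0.643 -0.029 -0.001] [-0.0005 -0.0274]
tcp [ 0.4891 -0.0615  0.0445] phi 0.1838 w 0.0202 F [ 0.7 -0.1  1.2] t 20.02
[ 0.4908 -0.0011  0.0101] 0.0007 rows>= 2.4
[-0.15815649 -0.03143919]
```

Bottle upright and lined up. V-pushing in two calls.

send_rows:
  moves:
    - [0.04, 0, 0.006, 0]
    - [0.08, 0, 0.01, 0]
    - [0.115, -0.002, 0.01, 0]
    - [0.15, -0.004, 0.01, 0]
    - [0.18, -0.004, 0.01, 0]
    - [0.21, -0.004, 0.01, 0]
    - [0.24, -0.004, 0.01, 0]
    - [0.27, -0.004, 0.01, 0]
    - [0.3, -0.004, 0.01, 0]
    - [0.33, -0.004, 0.01, 0]

```text
time_s: 20.85
eef_pos: [0.5544, -0.0485, 0.0425]
ee_rot: [0.0, 0.996, 0.092, -0.0]
ft_force: [-1.0, -0.2, -0.2]
gripper_width: 0.0202
gripper_force: 0.6
```

```bash
python3 - <<'E'
from h import *
f=grab_frame("scene");u=grab_frame("wrist")
for x in (f,u):
  for n in ("bottle_1","pad_1"):
    for d in tip_of(x,n):
      p=w(x,d["position"])
      if d["p"]>.3 and p[0]>.5: print(n,round(d["p"],2),np.round(p,3),np.round(unrk(p),4))
go((*rk(-.035,-.0305),.0425,Y)); print(unrk(get_obs()["eef_pos"]))
E
```

```text
bottle_1 0.85 [ 0.586 -0.042  0.001] [-0.0597 -0.03  ]
bottle_1 0.7 [ 0.656 -0.092  0.003] [ 0.0007 -0.0915]
bottle_1 0.76 [ 0.586 -0.041 -0.002] [-0.0594 -0.0286]
bottle_1 0.55 [ 0.654 -0.094 -0.   ] [-0.0016 -0.0931]
pad_1 0.64 [ 0.639 -0.036 -0.001] [-0.0064 -0.0335]
tcp [ 0.5536 -0.0486  0.0424] phi 0.1839 w 0.0202 F [-0.5  0.5  0.1] t 21.15
[ 0.2869  0.001  -0.0005] 0.0008 rows>= 1.4
[-0.09238875 -0.03043021]
```

send_rows:
  moves:
    - [0.035, 0, 0, 0]
    - [0.07, 0, 0, 0]
    - [0.105, 0, 0, 0]
    - [0.14, 0, 0, 0]
    - [0.18, 0, 0, 0]
    - [0.215, 0, 0, 0]
    - [0.25, 0, 0, 0]
    - [0.285, 0, 0, 0]
    - [0.315, 0, 0, 0]
    - [0.322, 0, 0, 0]

```text
time_s: 21.98
eef_pos: [0.617, -0.0367, 0.0421]
ee_rot: [-0.0, 0.996, 0.092, -0.001]
ft_force: [-9.4, -1.5, 6.6]
gripper_width: 0.0203
gripper_force: 4.7
```

```bash
python3 - <<'E'
from h import *
f=grab_frame("scene");u=grab_frame("wrist")
for x in (f,u):
  for n in ("bottle_1","stored_1"):
    for d in tip_of(x,n):
      p=w(x,d["position"])
      if d["p"]>.3 and p[0]>.5: print(n,round(d["p"],2),np.round(p,3),np.round(unrk(p),4))
go(); print(unrk(get_obs()["eef_pos"]))
E
```

```text
bottle_1 0.72 [ 0.64  -0.005  0.001] [ 0.0002 -0.0026]
bottle_1 0.64 [ 0.645 -0.032  0.   ] [ 0.0009 -0.0302]
bottle_1 0.46 [ 0.654 -0.093  0.005] [-0.0016 -0.0921]
tcp [ 0.6168 -0.0368  0.0422] phi 0.1839 w 0.0201 F [-2.6 -1.2  0.5] t 22.28
[-0.02808663 -0.03021808]
```

send_rows:
  moves:
    - [-0.15, 0, 0, 0]
    - [-0.3, 0, 0, 0]
    - [-0.4, 0, -0.1, 0]
    - [-0.5, 0, -0.28, 0]
    - [-0.6, 0, -0.46, 0]
    - [-0.65, 0, -0.64, 0]
    - [-0.65, 0, -0.8, 0]
    - [-0.65, 0, -0.9, 0]
    - [-0.65, 0, -0.9, 0]
  jaw: 0

```text
time_s: 23.03
eef_pos: [0.4926, -0.0613, 0.2293]
ee_rot: [0.002, 0.996, 0.092, 0.006]
ft_force: [1.8, -0.3, 0.5]
gripper_width: -0.0
gripper_force: 0.0
```

```bash
python3 - <<'E'
from h import *
f=grab_frame("scene");u=grab_frame("top")
for x in (f,u):
  for n in ("bottle_1","stored_1","bar_mid"):
    for d in tip_of(x,n):
      p=w(x,d["position"])
      if d["p"]>.3 and p[0]>.5: print(n,round(d["p"],2),np.round(p,3),np.round(unrk(p),4))
go((*rk(-.06,0),.26,Y)); print(unrk(get_obs()["eef_pos"]))
for yy in (-.05,0,.05): print(yy,px(u,(*rk(.048,yy),.135)).astype(int),px(u,(*rk(.08,yy),.14)).astype(int),px(u,(*rk(.08,yy),0)).astype(int),"scene",px(f,(*rk(.08,yy),.14)).astype(int))
a=u["image"][70:190,230:390];b=f["image"][90:250,160:300]
cv2.imwrite("pics/last.png",np.hstack([cv2.resize(a,(440,330),interpolation=2),cv2.resize(b,(289,330),interpolation=2)]))
E
```

```text
bottle_1 0.93 [ 0.642 -0.033  0.005] [-0.0028 -0.0313]
bottle_1 0.92 [ 0.654 -0.094  0.004] [-0.002  -0.0932]
bottle_1 0.73 [ 0.632  0.031 -0.002] [-0.0012  0.0341]
stored_1 0.66 [0.633 0.028 0.001] [-0.0007  0.0304]
stored_1 0.57 [ 0.622  0.092 -0.001] [-0.0002  0.0953]
bar_mid 0.86 [0.682 0.004 0.136] [ 0.0434 -0.002 ]
bottle_1 0.49 [ 0.648 -0.031  0.003] [ 0.0039 -0.0304]
stored_1 0.84 [0.63  0.026 0.005] [-0.0036  0.029 ]
stored_1 0.51 [0.62  0.089 0.004] [-0.0025  0.0928]
bar_mid 0.74 [0.684 0.004 0.137] [ 0.0457 -0.0025]
tcp [ 0.4888 -0.0604  0.2211] phi 0.1839 w 0.0003 F [-0.2  0.5  0.8] t 23.43
[ 0.4915 -0.1507 -0.1956] 0.0008 rows>= 2.6
[-0.15831868 -0.0303336 ]
-0.05 [323 130] [321 117] [317 133] scene [223 157]
0 [302 133] [300 120] [299 136] scene [213 165]
0.05 [282 137] [280 123] [281 139] scene [203 173]
```

View pics/last.png

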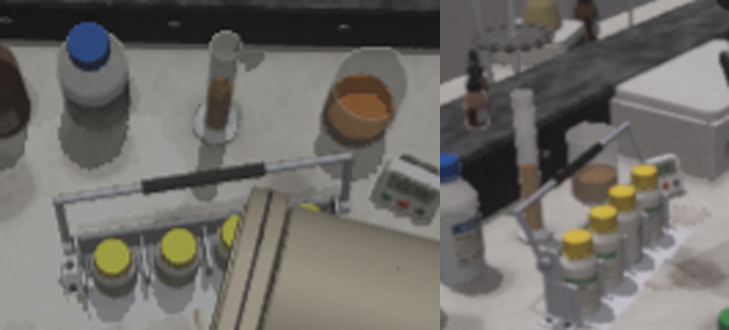

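All four bottles stand upright in the row, and the bar leans back. Behind it are the tube (base at crop 215,122), the blue-cap bottle (95,80) and the brown beaker (360,105). A finger at rack y of about +35 mm clears them.

```bash
python3 - <<'E'
from h import *
go((*rk(.079,.035),.215,Y),(*rk(.079,.035),.136,Y))
E
```

```text
tcp [ 0.4888 -0.0604  0.2211] phi 0.1839 w 0.0003 F [-0.2  0.5  0.8] t 23.43
[ 1.1874 -0.3237  0.0281] 0.0008 rows>= 5.9
[ 1.1883 -0.3234  0.4231] 0.0008 rows>= 6.2
```

send_rows:
  moves:
    - [0.1, -0.05, 0, 0]
    - [0.22, -0.1, 0, 0]
    - [0.35, -0.16, 0, 0]
    - [0.48, -0.22, 0, 0]
    - [0.61, -0.28, 0, 0]
    - [0.74, -0.32, 0, 0]
    - [0.87, -0.32, 0, 0]
    - [0.95, -0.32, 0, 0]
    - [1.0, -0.32, 0, 0]
    - [1.0, -0.32, 0, 0]

```text
time_s: 24.27
eef_pos: [0.6752, 0.0395, 0.2206]
ee_rot: [-0.0, 0.996, 0.092, -0.001]
ft_force: [0.5, 0.3, 0.6]
gripper_width: 0.0005
gripper_force: 0.0
```

send_rows:
  moves:
    - [0.08, 0, 0.02, 0]
    - [0.14, 0, 0.02, 0]
    - [0.188, 0, 0.03, 0]
    - [0.188, 0, 0.03, 0]
    - [0.188, 0, 0.1, 0]
    - [0.188, 0, 0.2, 0]
    - [0.188, 0, 0.3, 0]
    - [0.188, 0, 0.39, 0]
    - [0.188, 0, 0.42, 0]
    - [0.188, 0, 0.42, 0]

```text
time_s: 25.1
eef_pos: [0.7086, 0.0456, 0.1348]
ee_rot: [-0.0, 0.996, 0.092, -0.003]
ft_force: [0.5, 0.0, 0.2]
gripper_width: -0.0002
gripper_force: 0.0
```

```bash
python3 - <<'E'
from h import *
u=grab_frame("scene"); see(u,"bar_mid")
go((*rk(.05,.035),.136,Y),(*rk(.018,.035),.136,Y)); print(unrk(get_obs()["eef_pos"]))
E
```

```text
bar_mid 0.88 [0.679  0.0055 0.1354] [227 169]
tcp [0.711  0.0457 0.1388] phi 0.1838 w 0.0003 F [0.2 0.8 0.6] t 25.2
[-0.1469 -0.0059  0.0141] 0.0007 rows>= 0.7
[-0.3069 -0.0063  0.0141] 0.0007 rows>= 1.5
[0.07939271 0.03388763]
```

send_rows:
  moves:
    - [-0.04, 0, 0.01, 0]
    - [-0.08, 0, 0.01, 0]
    - [-0.11, 0, 0.01, 0]
    - [-0.145, 0, 0.01, 0]
    - [-0.18, 0, 0.01, 0]
    - [-0.215, 0, 0.01, 0]
    - [-0.25, 0, 0.01, 0]
    - [-0.285, 0, 0.01, 0]
    - [-0.32, 0, 0.01, 0]
    - [-0.35, 0, 0.01, 0]

```text
time_s: 26.03
eef_pos: [0.6411, 0.0328, 0.1359]
ee_rot: [-0.0, 0.996, 0.092, -0.001]
ft_force: [-0.4, -0.2, -1.2]
gripper_width: -0.0
gripper_force: 0.2
```

send_rows:
  moves:
    - [0, 0, 0, 0]
    - [0, 0, 0, 0]
    - [0, 0, 0, 0]
    - [0, 0, 0, 0]
    - [0, 0, 0, 0]
    - [0, 0, 0, 0]

```text
time_s: 26.53
eef_pos: [0.6426, 0.033, 0.1364]
ee_rot: [-0.0, 0.996, 0.092, -0.0]
ft_force: [-0.4, -0.5, -0.1]
gripper_width: -0.0002
gripper_force: 0.0
```

```bash
python3 - <<'E'
from h import *
for c in ("scene","top","wrist"):
  x=grab_frame(c)
  for n in ("bar_mid","bottle_1","stored_1"):
    for d in tip_of(x,n):
      p=w(x,d["position"])
      if d["p"]>.3 and p[0]>.5: print(c,n,round(d["p"],2),np.round(p,3),np.round(unrk(p),4))
go(); print(unrk(get_obs()["eef_pos"]))
E
```

```text
scene bar_mid 0.69 [ 0.595 -0.012  0.104] [-0.0452 -0.0016]
scene bottle_1 0.84 [ 0.658 -0.09   0.003] [ 0.0027 -0.0898]
scene bottle_1 0.51 [ 0.644 -0.032  0.002] [-0.0004 -0.0304]
scene stored_1 0.92 [ 0.634  0.031 -0.   ] [0.0007 0.0336]
scene stored_1 0.68 [ 0.62   0.088 -0.001] [-0.0022  0.0923]
top bar_mid 0.97 [ 0.591 -0.01   0.076] [-0.0483  0.0004]
top bottle_1 0.53 [ 0.658 -0.091  0.002] [ 0.0027 -0.0906]
top bottle_1 0.48 [ 0.648 -0.031  0.002] [ 0.0039 -0.0301]
top stored_1 0.67 [0.619 0.089 0.003] [-0.0033  0.0926]
top stored_1 0.49 [0.632 0.025 0.003] [-0.0024  0.0278]
wrist bar_mid 0.68 [ 0.6   -0.015  0.044] [-0.0409 -0.0057]
wrist bottle_1 0.89 [ 0.651 -0.094  0.002] [-0.0052 -0.093 ]
wrist bottle_1 0.75 [ 0.645 -0.03  -0.001] [ 0.0012 -0.0285]
wrist stored_1 0.91 [ 0.631  0.021 -0.001] [-0.0033  0.0239]
wrist stored_1 0.61 [0.62  0.083 0.006] [-0.003   0.0872]
tcp [0.6424 0.033  0.1365] phi 0.1839 w 0.0002 F [ 0.1 -0.5  0.2] t 27.13
[0.00967104 0.03376967]
```

The bar is falling. Raising the arm clear and letting it settle.

send_rows:
  moves:
    - [0, 0, -0.1, 0]
    - [0, 0, -0.25, 0]
    - [0, 0, -0.4, 0]
    - [0, 0, -0.5, 0]
    - [0, 0, -0.5, 0]
    - [0, 0, -0.5, 0]
    - [0, 0, -0.5, 0]
    - [0, 0, -0.5, 0]
    - [0, 0, -0.5, 0]
    - [0, 0, -0.5, 0]

```text
time_s: 27.97
eef_pos: [0.6418, 0.033, 0.2349]
ee_rot: [-0.0, 0.996, 0.092, -0.001]
ft_force: [-0.0, -0.7, 0.2]
gripper_width: 0.0003
gripper_force: 0.0
```

```bash
python3 - <<'E'
from h import *
for i in range(2):
 for c in ("scene","top","wrist"):
  x=grab_frame(c)
  for n in ("bar_mid",)+(("bottle_1","stored_1","crucible_1","small_beaker","petri") if i else ()):
    for d in tip_of(x,n):
      p=w(x,d["position"])
      if d["p"]>.4: print(c,n,round(d["p"],2),np.round(p,3),np.round(unrk(p),4))
go()
E
```

```text
scene bar_mid 0.9 [ 0.597 -0.011  0.039] [-0.0426 -0.0012]
top bar_mid 0.84 [ 0.605 -0.006  0.041] [-0.0347  0.002 ]
wrist bar_mid 0.88 [ 0.609 -0.015  0.033] [-0.0323 -0.0072]
scene bar_mid 0.65 [ 0.603 -0.009  0.038] [-0.0371 -0.0003]
scene bottle_1 0.69 [ 0.656 -0.094  0.006] [ 0.0005 -0.0932]
scene bottle_1 0.66 [0.398 0.122 0.   ] [-0.215   0.1658]
scene bottle_1 0.61 [ 0.646 -0.031  0.003] [ 0.0015 -0.0293]
scene bottle_1 0.61 [0.349 0.227 0.001] [-0.2442  0.2771]
scene stored_1 0.59 [0.619 0.088 0.002] [-0.0036  0.0922]
scene stored_1 0.57 [ 0.633  0.025 -0.   ] [-0.0012  0.0279]
scene crucible_1 0.68 [0.634 0.029 0.   ] [0.0007 0.0309]
scene crucible_1 0.5 [ 0.552 -0.229  0.001] [-0.1262 -0.2074]
scene small_beaker 0.69 [0.508 0.322 0.002] [-0.0706  0.3421]
scene petri 0.78 [ 0.378 -0.228 -0.001] [-0.2976 -0.175 ]
top bar_mid 0.71 [ 0.604 -0.01   0.04 ] [-0.0354 -0.0014]
top bottle_1 0.72 [ 0.648 -0.032  0.005] [ 0.0034 -0.0314]
top bottle_1 0.64 [ 0.659 -0.092  0.004] [ 0.0034 -0.0922]
top stored_1 0.63 [0.632 0.025 0.004] [-0.0023  0.0278]
top stored_1 0.57 [ 0.618  0.092 -0.001] [-0.0039  0.0959]
top crucible_1 0.77 [ 0.551 -0.235 -0.003] [-0.1283 -0.2132]
top small_beaker 0.65 [0.507 0.316 0.003] [-0.0729  0.3367]
top petri 0.58 [ 0.379 -0.23   0.004] [-0.297  -0.1769]
wrist bar_mid 0.59 [ 0.604 -0.013  0.037] [-0.0366 -0.0042]
wrist bottle_1 0.93 [ 0.351  0.225 -0.001] [-0.2419  0.2754]
wrist bottle_1 0.82 [ 0.648 -0.032  0.   ] [ 0.0037 -0.0308]
wrist bottle_1 0.66 [ 0.653 -0.094  0.002] [-0.0028 -0.0926]
wrist stored_1 0.92 [ 0.629  0.019 -0.001] [-0.0065  0.0229]
wrist stored_1 0.56 [0.621 0.086 0.004] [-0.0015  0.0896]
wrist petri 0.73 [ 0.648 -0.029  0.002] [ 0.004  -0.0281]
wrist petri 0.57 [0.505 0.318 0.   ] [-0.0745  0.339 ]
tcp [0.6424 0.033  0.2365] phi 0.1839 w 0.0001 F [ 0.1 -0.2 -0.2] t 29.32
```

```bash
python3 -c "
from h import *
print(finish_job())"
```

```text
the job is handed in; nothing more can be done
None
```

The job is handed in, with no verdict returned: by the last camera readings both white bottles stand upright at the back of the two empty bays, the bar is closed, and the stored bottles and bystanders are where they started, but the first bottle tilted in the grip at the rack lip (estimated 0.4 rad, limit 0.6) and may have risen a few millimetres before I righted it.

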